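# Clip the set tag onto the instrument basket

## Robot

A 6-joint arm with a two-finger parallel gripper is mounted at the origin on the work surface. World frame = base frame: x ahead of the robot, y to its left, z up, the work surface at z = 0. Lengths are in m, angles in degrees, forces in N, time in s.
With the tool pointing down it reaches from about 0.4 to 0.825 m from the base axis. Payload 7 kg.
Tool frame: the origin (TCP) lies midway between the tips of the shut fingers; the grasp point (between the pads) lies r.grip_depth behind it (r.grip_depth is the distance from the TCP to the grasp point, in m); z points along the fingers, y is the direction in which the jaws open and shut (so a half turn about z gives the same grasp; the last joint's range is limited). The gripper opens to 88 mm and grips with 3 to 60 N. Pads are 19 mm wide; open, the fingers measure 130 mm over their backs; the gripper's body (78 mm by 193 mm) begins 47 mm behind the grasp point.
Start: joints at [79.647, 20.546, 0.682, 0, -70.136, -16.507], TCP at [0.305, 0.602, 0.196] pointing down, gripper open.
Joint ranges: [-176.03, 176.03], [-82.01, 121.73], [-58.28, 71.71], [-173.87, 95.51], [-174.79, -0.11], [-173.66, 173.66]. Speed limits (degrees/s): [136.94, 136.94, 172.46, 180, 180, 180].

## Interface

Orientations are given as [roll, pitch, yaw] about the fixed x, y, z axes, in that order (R = Rz(yaw) Ry(pitch) Rx(roll)).
In Python, from plant import r, imaging, close_job gives the robot as it stands.
- The arm moves only by the tool step_arm, never from a script. Its argument "commands" is a list of rows, each a list of 2 entries, a list of its own where there are three numbers: the shift along the tool's x, y, z in mm, then the turn about the tool's z in degrees. In form: [[[x, y, z], twist], ...]. A call has 1 to 20 rows; each row shifts and turns the commanded pose from where the row before left it, along the tool's axes as they then stand; what a row does not reach is not made up. A row lasts 1/8 s, in which the tool goes at most 62.5 mm and 10.7 degrees, less where a joint would pass 70% of its speed; a pose out of reach is approached as far as the arm can. A call with a gripper value outside its range is refused whole. "gripper" is the closure, from 0 (fully open) to 1 (shut), set as the call begins (left out, the last holds). The fingers move at their own pace and stop on an object; "grip_force" is the grip in N (left out, the last holds). Time passes only in rows, so rows that do not move let the fingers close. It gives the time, the measured TCP pose, the force and the opening at its end, in the units of the state.
- r.get_state(): the state, without advancing time (a new reading comes with each control period).
- imaging.capture(name): name is "scene" or "top"; returns a dict with "img" (480x640x3 uint8, red, green, blue), "z_map" (480x640 float32, m along the optical axis (not along the pixel's ray), 0 where there is no reading), "vfov" (degrees; the focal length in pixels is half the picture's height over the tangent of half this angle, whatever the lens; pixels are square), "cx", "cy" (the principal point, pixels), "extrinsics" (4x4, takes a point from camera to world coordinates). Camera axes: x right, y down, z forward; pixel columns grow to the right and rows downward; lengths in m; the calibration is good to about 2 mm. A picture is of the moment at which its call begins.
- close_job(): hands the job in, once; it reports no verdict.
The state is a dict: "time_s": time; "joints": joint angles; "qd": joint speeds; "joint_torque": joint torques, N m; "tcp_pos": TCP position; "eef_rot": TCP orientation; "contact_force": force on the tool from outside, world axes, zero at the start; "moment": the same for the moment, N m; "gripper_width": finger opening in m.
Only numpy, scipy, OpenCV 4.12 (cv2) and the standard library are available. Lean on these libraries where they do the work, as an engineer would, in place of code of your own. Each camera call takes 0.05 s, during which the arm holds its last target.

## Task

Take the round set tag out of the tag rack and clip its snap hook onto the wire eye on the side of the loaded instrument basket: press the sprung gate in against the eye's bar until the bar is inside the hook and the gate has sprung shut behind it. Before you let go, pull the hook up against the bar for about a second with about 10 N to prove that it is locked on, then leave the tag hanging on the eye. Work gently, never pushing or pulling on the basket with more than 25 N, and leave the other tags and the things on the bench where they are.

Things in the scene. Friction and masses are not known exactly. Their poses are not given: they have to be found in the camera images.
- round_tag: The tag to clip on, 0.1 kg, 135 mm tall, rigid: a steel snap hook with a grey disc on top. Origin: middle of the hook's underside. z: up along the tag; x: the side the gate is on; y: its thin direction. Hook: 8 mm round steel in the xz plane, x -18.5 to 18.5, z 0 to 86 mm. Its straight back has its inner face at x = -10.5 mm. Above it a collar 50 (x) x 14 (y) x 8 mm, underside at z = 84.5 mm.
- grip (a point): Centre of the tag's disc, at (0, 0, 112.5) mm of the tag, axes as the tag's. The disc is 44 mm across and 10 mm thick; grip its flat faces (y = +-5 mm) from above, fingers closing along y.
- seat (a point): Where the axis of the eye's bar lies when seated in the crook, the half-round bottom of the hook (inner radius 10.5 mm about x 0, z 18.5): at (0, 0, 12) mm of the tag. When the tag hangs down from the bar instead, the bar's axis is at about z = 74 mm, at the top of the hook's inside.
- nose (a point): Centre of the nose, a ball of 5 mm radius that ends the crook on the gate side, at (13.5, 0, 21) mm of the tag. Over it the gate closes the mouth: a 7 mm rod at x = 14.5 mm from its pivot at z = 68 down to its free end at z = 28 mm.
- mouth (a point): A good place for the bar's axis when the gate is pressed fully in: at (2.5, 0, 35) mm of the tag. If the tag is then raised, the bar passes the gate's free end and the nose into the crook; its x must be 0 to 4.5 mm as it passes the nose. Higher on the gate it goes less deep (x 5 mm at z 41): press on while raising. Below z = 30 mm it strikes the nose, not the gate.
- gate (a joint): The hook's sprung gate: 0 = shut, grows to 0.62 rad (hard stop) as its free end swings inward, to -x of the tag. At the free end the spring takes about 2 N to start and about 6 N fully in; it shuts the gate by itself. The gate cannot swing outward.
- eye (a point): The eye on the basket's side, a rigid U of 8 mm round steel: the nominal middle of its outer bar, on its axis, 95 mm above the bench. Use has bent the eye: its real bar lies up to 4 mm above or below this point. Axes as the basket's: y along the bar (48 mm free), +x from bar to basket (32 mm clear), z up. The tag goes on moving along +x, its x along this x, its y along the bar.
- basket: The loaded wire basket of instruments, 250 (x) x 240 (y) x 105 mm high, heavy: it does not move. Origin: middle of its underside; z up. Its -x side carries the eye, with the middle of the bar at (-163, 0, 95) mm. The instruments in it stay below the rim.
- rack: The tag rack, a fixed steel stand 232 (x) x 64 (y) x 90 mm high. Origin: middle of its underside; z up. Three slots 41 x 12 mm in line through its top plate, at x = -72, 0 and 72 mm; in each hangs a tag (which one varies) with its hook down through the slot, its collar on the plate and axes along the rack's. Lift a tag 90 mm to clear the plate; the tags' tops are at 141 mm.
- square_tag: Another tag of the same size and build, with a square plate instead of the disc; stays in the rack. Origin and axes as for the round tag.
- diamond_tag: Another tag of the same size and build, with a diamond-shaped plate; stays in the rack. Origin and axes as for the round tag.
- gallipot: Small steel cup, 68 mm across, 45 mm high, loose; leave alone. Origin: middle of the underside.
- swab_bowl: Steel bowl, 110 mm across, 50 mm high, loose; leave alone. Origin: middle of the underside.
- small_tray: Shallow steel tray, 100 x 170 x 24 mm, loose; leave alone. Origin: middle of the underside.
- needle_holder: Steel needle holder lying on the bench, 170 mm long, 10 mm high, loose; leave alone. Origin: at its middle, underside.
- pump_bottle: Pump bottle, 66 mm across, 200 mm high, loose; leave alone. Origin: middle of the underside.
Things that resemble listed ones, but are neither listed nor needed, are in the scene too. Leave any red look-alike of the round_tag alone.

How it is judged:
By the outcome, as a careful person would: the job done as asked, in the order asked, and still so for the second after the job is handed in, with the robot touching nothing.
It also fails if it takes over 61 s, if anything falls off the work surface, if the arm or the gripper's body presses on something with over 40 N, if the wrist force passes 120 N, or if a joint passes its speed limit or range.

## Working session

There is one attempt and no reset: what is moved stays moved. The work goes in short steps, Python scripts to look and compute and a tool call to move; the robot and the scene stay as the last step left them, time stands still between calls to the robot, and variables do not carry over. Pictures are saved under pics/ and viewed, and the job is handed in when it is done.

Besides the shell and the picture viewer there is one more tool, called as name(argument=value, ...) on one line, values as JSON. step_arm: Moves the arm, as the interface text tells. Its arguments: {"type":"object","properties":{"commands":{"type":"array","items":{"type":"array"}},"gripper":{"type":"number"},"grip_force":{"type":"number"}},"required":["commands"]}

```bash
mkdir -p pics; ls; cat > h.py <<'E'
import numpy as np, cv2
from plant import r, imaging, close_job
def cap(n,f=None):
    c=imaging.capture(n)
    if f: cv2.imwrite('pics/'+f+'.png',c['img'][:,:,::-1])
    c['f']=240/np.tan(np.radians(c['vfov'])/2); return c
def ray(c,u,v):
    d=np.array([(u-c['cx'])/c['f'],(v-c['cy'])/c['f'],1.]); E=c['extrinsics']
    return E[:3,3],E[:3,:3]@d
def onz(c,u,v,z):
    o,d=ray(c,u,v); return o+d*(z-o[2])/d[2]
def world(c):
    v,u=np.mgrid[:480,:640]; z=c['z_map']
    P=np.stack([(u-c['cx'])/c['f']*z,(v-c['cy'])/c['f']*z,z],-1)
    E=c['extrinsics']; W=P@E[:3,:3].T+E[:3,3]; W[z==0]=np.nan; return W
E
python3 - <<'E'
from h import *
for n in('scene','top'):
    c=cap(n,n+'1'); print(n,c['f'],c['cx'],c['cy'],c['extrinsics'].round(3).tolist())
print(r.get_state(),r.grip_depth)
E
```

```text
pics
scene 479.3485475583866 319.38834038584605 238.87115469424322 [[0.073, 0.717, -0.693, 1.332], [0.997, -0.038, 0.066, -0.14], [0.021, -0.696, -0.718, 0.935], [0.0, 0.0, 0.0, 1.0]]
top 566.6911099208401 321.62168959665144 240.7500667470307 [[0.012, -0.997, 0.073, 0.404], [-1.0, -0.011, 0.008, -0.07], [-0.007, -0.073, -0.997, 1.575], [0.0, 0.0, 0.0, 1.0]]
{'time_s': 0.1, 'joints': array([ 7.96462341e+01,  2.05885822e+01,  6.38692352e-01, -1.70951747e-02,
       -7.01361830e+01, -1.65065719e+01]), 'qd': array([ 0.06217364, -0.1199293 ,  0.05963808,  0.11541788,  0.00654179,
        0.05166608]), 'joint_torque': array([-7.86444343e-04, -5.84163487e+01,  2.93750954e+01,  7.01558501e+00,
        1.01536725e-02, -6.11601035e-05]), 'tcp_pos': array([0.30479286, 0.60172108, 0.1950018 ]), 'eef_rot': array([ 1.79912908e+02, -9.04864739e-03, -2.68661517e+01]), 'contact_force': array([ 0.47722124, -0.06149913,  0.4661014 ]), 'moment': array([-0.00494509, -0.03630692,  0.00804143]), 'gripper_width': 0.08766985186609191} 0.0188
```

View pics/scene1.png

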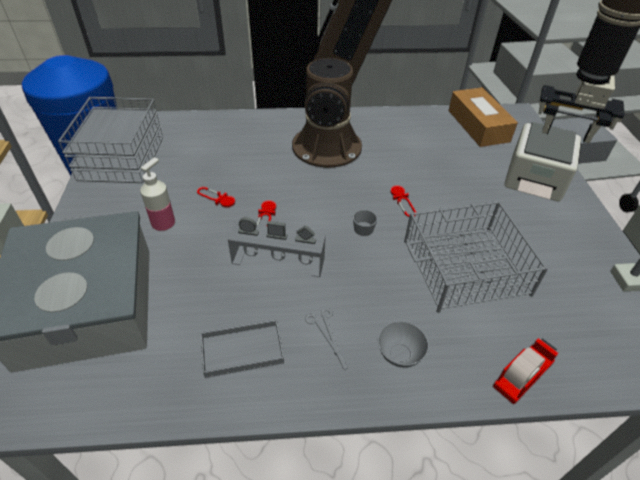

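View pics/top1.png

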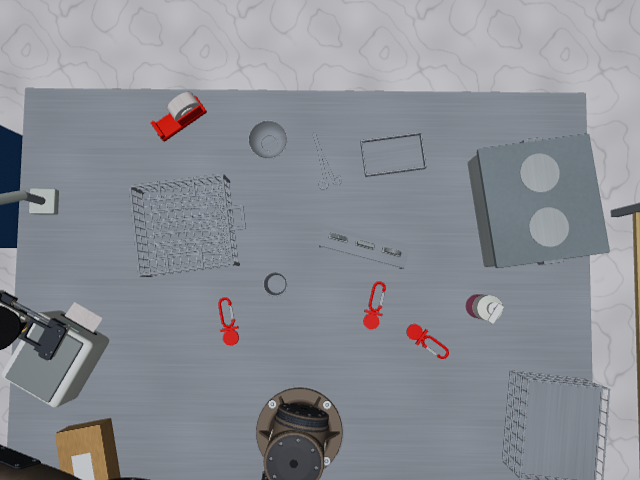

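```bash
python3 - <<'E'
from h import *
t=cv2.imread('pics/top1.png'); s=cv2.imread('pics/scene1.png')
a=cv2.resize(t[165:285,120:280],None,fx=5,fy=5,interpolation=2)
b=cv2.resize(t[220:280,310:412],None,fx=7,fy=7,interpolation=2)
d=cv2.resize(s[190:290,200:340],None,fx=5.5,fy=5.5,interpolation=2)
e=cv2.resize(s[190:290,350:490],None,fx=5.5,fy=5.5,interpolation=2)
for n,i in zip('abde',(a,b,d,e)): cv2.imwrite(f'pics/z_{n}.png',i)
for n in ('top','scene'):
    c=cap(n);W=world(c)
    m=(W[...,2]>.03)&(W[...,2]<.16)
    if n=='top':
        for nm,(u0,u1,v0,v1) in dict(basket=(125,250,165,285),rack=(310,412,220,280)).items():
            for u in range(0): pass
            P=W[v0:v1,u0:u1][m[v0:v1,u0:u1]]
            print(nm,len(P),P.min(0),P.max(0))
            if nm=='rack':
                for lo,hi in((.08,.1),(.12,.15)):
                    Q=P[(P[:,2]>lo)&(P[:,2]<hi)]; print(lo,len(Q),cv2.minAreaRect(Q[:,:2].astype(np.float32)*1000))
            else:
                Q=P[(P[:,2]>.085)]; print(cv2.minAreaRect(Q[:,:2].astype(np.float32)*1000))
        print(W[205:232,236:248,2].round(3))
E
```

```text
basket 3311 [0.41465861 0.14392547 0.03001784] [0.68785673 0.4536742  0.11513432]
((554.9183959960938, 291.41754150390625), (243.89671325683594, 294.3405456542969), 7.902059555053711)
rack 2176 [ 0.44480625 -0.28778391  0.03020566] [ 0.56289812 -0.0505015   0.1454723 ]
0.08 1891 ((504.5704040527344, -170.31280517578125), (232.4434814453125, 64.76020812988281), 75.59191131591797)
0.12 217 ((504.2580871582031, -169.20095825195312), (187.1556396484375, 11.089869499206543), 75.64752960205078)
[[-0.004  0.086  0.096  0.099  0.092  0.095  0.089  0.004 -0.001  0.001
  -0.004 -0.002]
 [ 0.096  0.094  0.099  0.098  0.089  0.099  0.101 -0.001 -0.002 -0.004
  -0.008  0.001]
 [ 0.094  0.087  0.096  0.091  0.102  0.094  0.095 -0.004  0.009 -0.001
  -0.     0.001]
 [ 0.094  0.095 -0.004 -0.002 -0.     0.097  0.095  0.096 -0.003  0.001
  -0.005 -0.002]
 [-0.001 -0.004 -0.003  0.002  0.006  0.101  0.096  0.092 -0.003 -0.007
   0.004  0.   ]
 [-0.001  0.002 -0.005 -0.002 -0.     0.102  0.098  0.095 -0.001  0.001
  -0.007 -0.009]
 [-0.003  0.003 -0.002 -0.003 -0.004  0.096  0.1    0.093  0.003  0.002

[... 1093 characters left out ...]
.003  0.005  0.001  0.001 -0.003  0.083  0.093  0.089 -0.005
  -0.003 -0.005]
 [ 0.004 -0.007  0.002 -0.002 -0.002 -0.004 -0.001  0.096  0.093  0.084
   0.002 -0.   ]
 [-0.004  0.004 -0.    -0.005  0.097  0.095  0.094  0.095  0.095  0.09
  -0.002 -0.001]
 [ 0.094  0.102  0.096  0.095  0.094  0.097  0.094  0.095  0.094  0.094
  -0.001  0.002]
 [ 0.1    0.102  0.1    0.095  0.093  0.093  0.095  0.094  0.094  0.001
  -0.002 -0.005]
 [ 0.092  0.094  0.095  0.098 -0.007  0.002 -0.003 -0.004 -0.003 -0.005
   0.007 -0.004]
 [-0.007 -0.007  0.003 -0.005 -0.003 -0.002 -0.003 -0.003 -0.003  0.001
   0.001 -0.003]
 [-0.001 -0.    -0.007  0.003  0.002  0.003 -0.003 -0.005 -0.007 -0.003
  -0.006 -0.004]]
```

View pics/z_a.png

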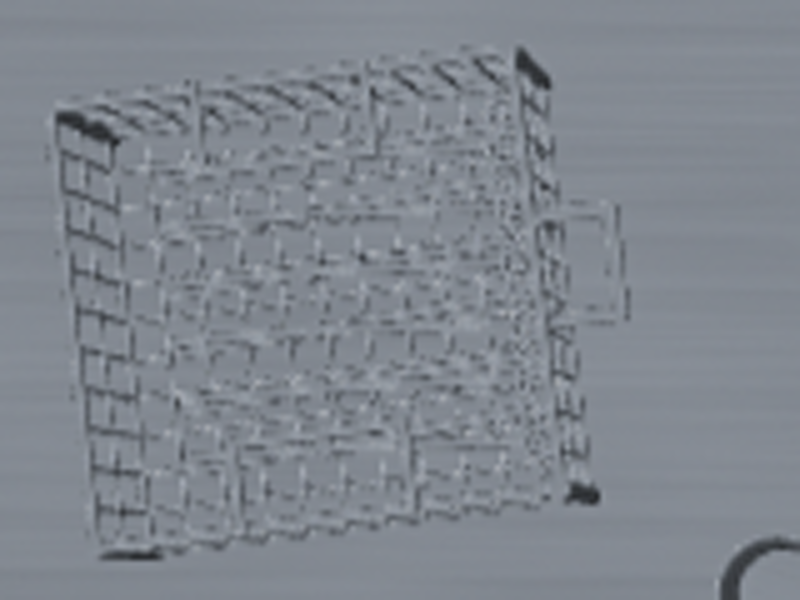

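View pics/z_b.png

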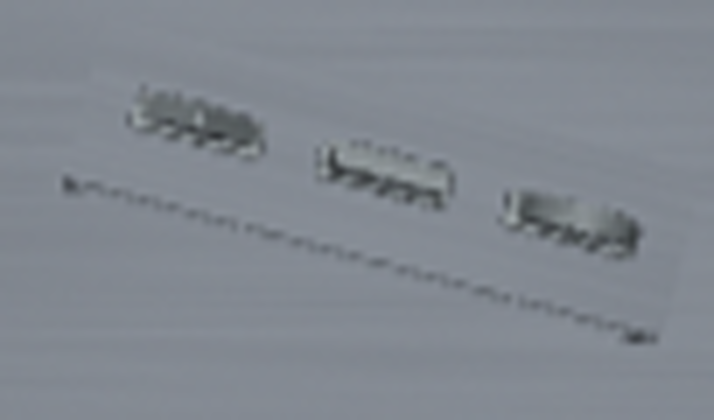

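View pics/z_d.png

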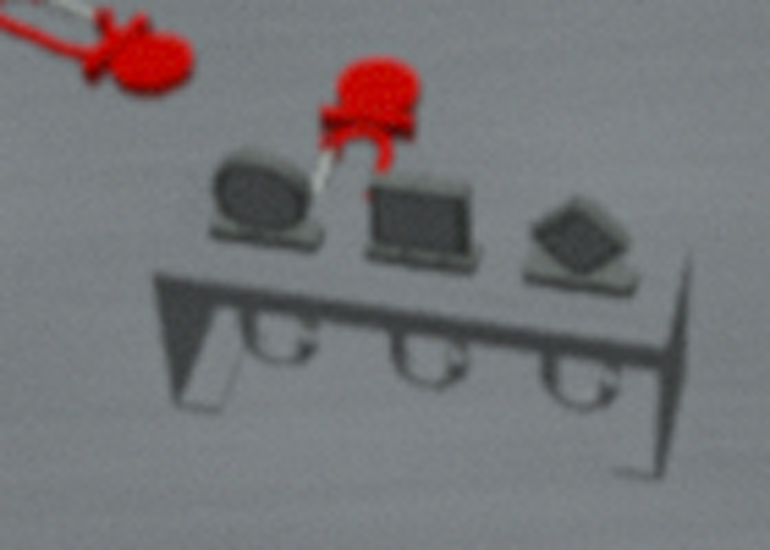

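View pics/z_e.png

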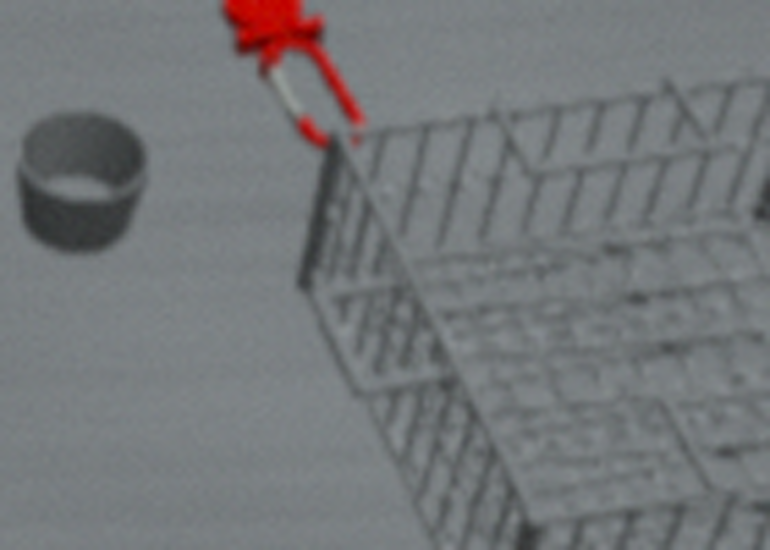

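The round tag is the left one in the scene view (248,225) and the right one in the top view (392,252). Hook mouths open toward scene-right (+y). The eye bar is at top (244,217) and scene (411,251), with basket +x pointing toward world +y. Next I'll refine these measurements.

```bash
python3 - <<'E'
from h import *
def line(P):
    vx,vy,x,y=cv2.fitLine(P.astype(np.float32)*1000,cv2.DIST_HUBER,0,.01,.01).ravel(); return np.degrees(np.arctan2(vy,vx)),x,y
cs={}
for n in ('top','scene'):
    Ws=[]
    for k in range(4):
        c=cap(n); Ws.append(world(c))
    W=np.nanmedian(Ws,0); cs[n]=(c,W)
    b=(W[...,2]>.08)&(W[...,2]<.12)&(W[...,1]>.08)&(W[...,1]<.48)&(W[...,0]>.38)&(W[...,0]<.75)
    P=W[b]; print(n,'basket pts',len(P))
    m=P[:,1]<.145+.0  # eye candidates
    # eye bar: min-y cluster
    Q=P[P[:,1]<P[:,1].min()+.05]; 
    ymin=np.sort(P[:,1])[5]; Q=P[P[:,1]<ymin+.012]
    print(' bar',len(Q),Q[:,2].mean(),Q[:,2].std()/len(Q)**.5,line(Q[:,:2]),Q[:,:2].min(0),Q[:,:2].max(0),Q.mean(0))
    R=P[P[:,2]>.1]; print(' rim',len(R),cv2.minAreaRect((P[P[:,1]>ymin+.034][:,:2]*1000).astype(np.float32)), 'rimz p90',np.percentile(R[:,2],[50,90]))
    t=(W[...,2]>.105)&(W[...,2]<.15)&(W[...,1]<-.05)&(W[...,1]>-.3)&(W[...,0]>.44)&(W[...,0]<.57)
    T=W[t]; print(' tags',len(T),line(T[:,:2]))
    d=np.array([np.cos(np.radians(75.6)),np.sin(np.radians(75.6))]); s=(T[:,:2]-[.5045,-.17])@d
    for lo,hi in((-.11,-.04),(-.035,.035),(.04,.11)):
        q=s[(s>lo)&(s<hi)]; print('  s',len(q),q.min(),q.max(),T[(s>lo)&(s<hi)].mean(0))
    p=(W[...,2]>.08)&(W[...,2]<.1)&(W[...,1]<-.03)&(W[...,1]>-.31)&(W[...,0]>.43)&(W[...,0]<.58)
    print(' plate',p.sum(),np.median(W[p][:,2]),cv2.minAreaRect((W[p][:,:2]*1000).astype(np.float32)))
    bench=(abs(W[...,2])<.02)&(W[...,1]>.0)&(W[...,1]<.1)&(W[...,0]>.4)&(W[...,0]<.6); print(' bench',np.median(W[bench][:,2]))
s=cs['scene'][0]['img'][:,:,::-1]
cv2.imwrite('pics/z_f.png',cv2.resize(s[225:285,390:460],None,fx=10,fy=10,interpolation=2))
t=cs['top'][0]['img'][:,:,::-1]
cv2.imwrite('pics/z_g.png',cv2.resize(t[190:245,210:270],None,fx=10,fy=10,interpolation=2))
E
```

```text
top basket pts 1376
 bar 80 0.09484844856096908 0.00019722724593555002 (np.float32(5.044218), np.float32(573.01575), np.float32(150.98996)) [0.54359735 0.14403348] [0.60459828 0.15797975] [0.57110584 0.15122532 0.09484845]
 rim 1136 ((552.8111572265625, 307.3811340332031), (243.43675231933594, 262.4344482421875), 8.029142379760742) rimz p90 [0.10404052 0.10787846]
 tags 248 (np.float32(75.53512), np.float32(503.54138), np.float32(-169.07422))
  s 81 -0.09348916420644264 -0.05004367356810162 [ 0.4860308  -0.23796113  0.13173313]
  s 87 -0.021932364939091283 0.02206723221284819 [ 0.50351154 -0.16948906  0.13345838]
  s 80 0.04981178206248401 0.0943799427433091 [ 0.5215838  -0.09995265  0.12720296]
 plate 1910 0.08910346644569778 ((504.64215087890625, -169.94207763671875), (231.8349609375, 64.71944427490234), 75.66230773925781)
 bench -0.0010126779928857355
scene basket pts 1728
 bar 79 0.0967480491065161 0.0001837789782924702 (np.float32(5.494799), np.float32(573.8914), np.float32(152.8216)) [0.54080522 0.14627825] [0.60417659 0.15897648] [0.57057948 0.15301167 0.09674805]
 rim 1248 ((551.1710205078125, 308.92529296875), (244.77386474609375, 263.63726806640625), 8.071253776550293) rimz p90 [0.10610815 0.11005806]
 tags 599 (np.float32(75.766266), np.float32(505.84897), np.float32(-172.46956))
  s 202 -0.09043892262083436 -0.04846401143927082 [ 0.4885677  -0.23659008  0.12502554]
  s 232 -0.02026460734744966 0.024102100663068993 [ 0.50630014 -0.16749742  0.12567202]
  s 165 0.05217479354126923 0.09567881299875544 [ 0.52396807 -0.09794423  0.12370366]
 plate 1644 0.09102793180769456 ((503.1480407714844, -167.80841064453125), (232.53001403808594, 66.1384506225586), 75.95606994628906)
 bench 0.0013018531204631312
```

View pics/z_f.png

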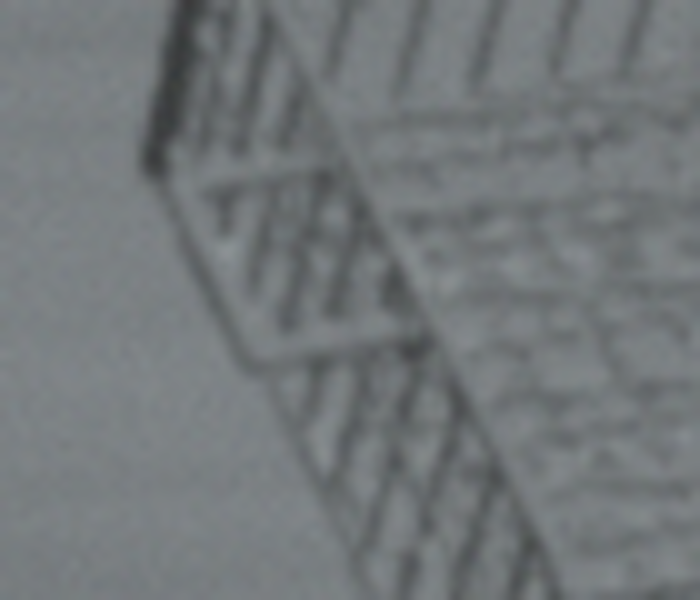

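View pics/z_g.png

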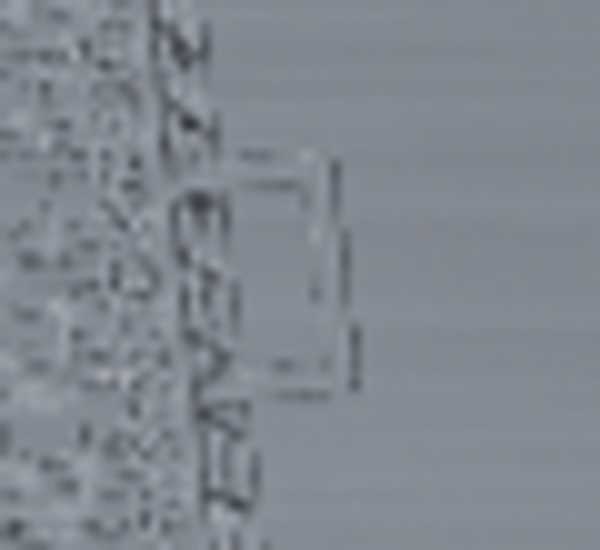

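```bash
python3 - <<'E'
from h import *
for n in ('top','scene'):
    W=np.nanmedian([world(cap(n)) for k in range(4)],0)
    b=(W[...,2]>.085)&(W[...,2]<.115)&(W[...,1]>.08)&(W[...,1]<.48)&(W[...,0]>.38)&(W[...,0]<.75)
    P=W[b]
    for a0 in(5,6.5,8):
        a=np.radians(a0); ex=np.array([-np.sin(a),np.cos(a)]); ey=np.array([-np.cos(a),-np.sin(a)]) # basket x ~ +y world
        x=P[:,:2]@ex; y=P[:,:2]@ey
        # iterate fit of bar and far side
        x0=np.percentile(x,.3)
        m=x<x0+.014
        k,c0=np.polyfit(y[m],x[m],1)
        xe=np.percentile(x,99.7); f=(x>xe-.012); kf=np.polyfit(y[f],x[f],1)[0]
        y0,y1=np.percentile(y,[.3,99.7]); g=(y<y0+.012)&(x>x0+.05); h=(y>y1-.012)&(x>x0+.05)
        kg=np.polyfit(x[g],y[g],1)[0]; kh=np.polyfit(x[h],y[h],1)[0]
        D=lambda k:round(float(np.degrees(np.arctan(k))),2)
        # yaw offsets: x=k*y -> bar dir ey+k ex : angle of ey rotated by -atan k
        print(n,a0,'bar',a0-D(k),m.sum(),'far',a0-D(kf),f.sum(),'sides',a0+D(kg),a0+D(kh),'extents',x0,xe,y0,y1,'bary',y[m].min(),y[m].max(),'bar ctr', (ex*x[m].mean()+ey*(np.percentile(y[m],1)+np.percentile(y[m],99))/2).round(4))
E
```

```text
top 5 bar 7.29 87 far 7.24 197 sides 7.3 7.41 extents 0.09659016723721875 0.39313177475175975 -0.701778237244772 -0.4516213260608486 bary -0.6165971522944224 -0.554704578078189 bar ctr [0.5745 0.1521]
top 6.5 bar 7.33 87 far 7.8 250 sides 7.9399999999999995 7.86 extents 0.08124092840180093 0.3752510214505261 -0.7054653152945024 -0.4612402987747425 bary -0.6192759950828617 -0.5570980458401773 bar ctr [0.5746 0.1522]
top 8 bar 7.38 87 far 7.99 258 sides 8.15 7.97 extents 0.06614508357639708 0.357986874172969 -0.7101647989471344 -0.46868085608442556 bary -0.6215304170377974 -0.5591097064292152 bar ctr [0.5746 0.1522]
scene 5 bar 6.49 88 far 7.3 251 sides 7.66 7.4 extents 0.09878801866153145 0.3950941454998926 -0.7030714190294834 -0.45043630330287415 bary -0.6157169920342904 -0.5525028122401893 bar ctr [0.5733 0.1539]
scene 6.5 bar 7.28 90 far 7.79 312 sides 7.74 7.8100000000000005 extents 0.08378211952704022 0.3770225907592337 -0.7067027093914096 -0.4601546710384953 bary -0.6182617633352581 -0.5551047012452183 bar ctr [0.5733 0.1541]
scene 8 bar 8.45 91 far 8.0 317 sides 7.91 7.92 extents 0.06871193985665519 0.3598435368856124 -0.7102600731595254 -0.468219252129988 bary -0.6209590874525077 -0.5573261492161125 bar ctr [0.5734 0.1542]
```

step_arm(commands=[[[0,0,-4],9.7],[[0,0,-4],9.7],[[0,0,-4],9.7],[[0,0,-4],9.7],[[0,0,-4],9.7],[[0,0,0],9.7],[[0,0,0],9.7],[[0,0,0],9.6],[[0,0,0],0],[[0,0,0],0]], gripper=0)

```text
time_s: 2.25
tcp_pos: [0.305, 0.6021, 0.2159]
eef_rot: [-180.0, -0.0, -104.2]
contact_force: [0.4, -0.6, 0.1]
gripper_width: 0.0878
```

step_arm(commands=[[[25,-12.5,0],0.2],[[47,-23.3,0],0],[[47,-23.3,0],0],[[47,-23.3,0],0],[[47,-23.3,0],0],[[47,-23.3,0],0],[[47,-23.3,0],0],[[47,-23.3,0],0],[[47,-23.3,0],0],[[47,-23.3,0],0],[[47,-23.3,0],0],[[47,-23.3,0],0],[[47,-23.3,0],0],[[47,-23.3,0],0],[[47,-23.3,0],0],[[47,-23.3,0],0],[[41,-20.2,0],0],[[0,0,0],0],[[0,0,0],0]])

```text
time_s: 4.62
tcp_pos: [0.4809, -0.2402, 0.2156]
eef_rot: [180.0, 0.0, -104.5]
contact_force: [0.5, 0.3, 0.2]
gripper_width: 0.0873
```

```bash
cat > d.py <<'E'
from h import *
import sys
def delta(p,yaw):
    s=r.get_state(); t=s['tcp_pos']; y=np.radians(s['eef_rot'][2]); d=np.array(p)-t
    print('t',round(s['time_s'],2),'tcp',t.round(4),'rot',s['eef_rot'].round(2),'F',s['contact_force'].round(2),'w',round(s['gripper_width'],4))
    print('move mm',(1000*np.array([d@[np.cos(y),np.sin(y),0],d@[np.sin(y),-np.cos(y),0],-d[2]])).round(1),'twist',round(-(yaw-s['eef_rot'][2]),2))
E
python3 -c "
from d import *
delta((.4865,-.2388,.1015),-104.4)"
```

```text
t 4.62 tcp [ 0.4809 -0.2402  0.2156] rot [ 1.7997e+02  1.0000e-02 -1.0452e+02] F [0.55 0.32 0.24] w 0.0873
move mm [ -2.7  -5.1 114.1] twist -0.12
```

step_arm(commands=[[[-2.7,-5.1,10],0],[[0,0,30],0],[[0,0,30],0],[[0,0,25],0],[[0,0,13],0],[[0,0,0],0],[[0,0,0],0],[[0,0,0],0]])

```text
time_s: 5.62
tcp_pos: [0.4875, -0.2389, 0.1089]
eef_rot: [-179.9, 0.0, -104.5]
contact_force: [-0.3, 0.3, 0.7]
gripper_width: 0.0876
```

```bash
python3 -c "
from d import *
delta((.4865,-.2388,.1015),-104.4)
t=cap('scene')['img'][:,:,::-1]
cv2.imwrite('pics/s2.png',cv2.resize(t[130:290,180:360],None,fx=4,fy=3.75,interpolation=2))"
```

```text
t 5.62 tcp [ 0.4875 -0.2389  0.1089] rot [-1.7990e+02  1.0000e-02 -1.0455e+02] F [-0.27  0.27  0.73] w 0.0876
move mm [0.2 1.  7.4] twist -0.15
```

View pics/s2.png

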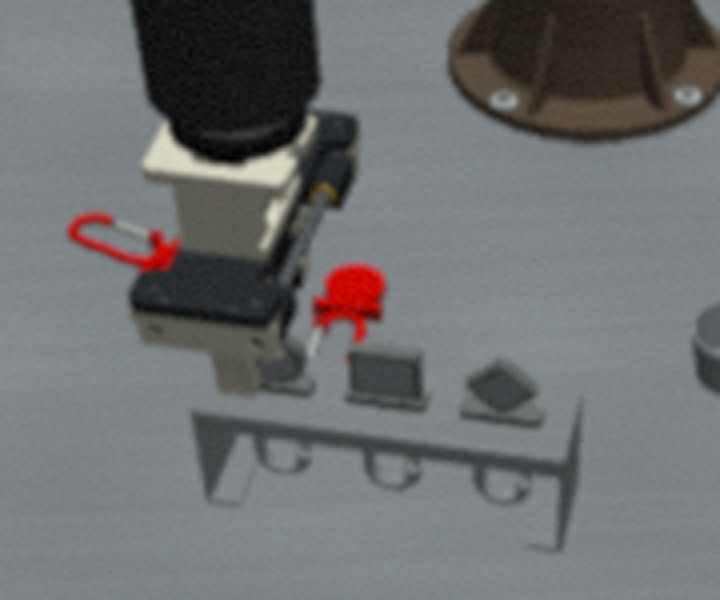

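The fingers straddle the disc of the left tag (zoomed image ~(285,360)), and the neighbouring tags are clear. Now lower and grip.

step_arm(commands=[[[0.2,0.8,4],0],[[0,0,2.8],0],[[0,0,0],0],[[0,0,0],0]])

```text
time_s: 6.18
tcp_pos: [0.486, -0.2389, 0.101]
eef_rot: [180.0, -0.0, -104.6]
contact_force: [-0.5, -0.5, -0.4]
gripper_width: 0.0874
```

step_arm(commands=[[[0,0,0],0],[[0,0,0],0],[[0,0,0],0],[[0,0,0],0],[[0,0,0],0],[[0,0,0],0],[[0,0,0],0],[[0,0,0],0]], gripper=1, grip_force=55)

```text
time_s: 7.18
tcp_pos: [0.486, -0.2388, 0.1011]
eef_rot: [-180.0, 0.0, -104.6]
contact_force: [0.7, 0.7, 0.2]
gripper_width: 0.0134
```

step_arm(commands=[[[0,0,0],0],[[0,0,0],0],[[0,0,0],0]])

```text
time_s: 7.55
tcp_pos: [0.4859, -0.2388, 0.101]
eef_rot: [180.0, 0.0, -104.6]
contact_force: [-0.3, -0.1, 0.7]
gripper_width: 0.0089
```

step_arm(commands=[[[0,0,-5],0],[[0,0,-15],0],[[0,0,-25],0],[[0,0,-30],0],[[0,0,-30],0],[[0,0,-30],0],[[0,0,-15],0],[[0,0,-5],0],[[0,0,0],0],[[0,0,0],0]])

```text
time_s: 8.8
tcp_pos: [0.4854, -0.2386, 0.2549]
eef_rot: [179.9, -0.0, -104.6]
contact_force: [-1.1, -1.0, -0.8]
gripper_width: 0.0091
```

```bash
python3 -c "
from d import *
e=np.array([-.1392,.9903,0]); b=np.array([.574,.1525,.25])-e*.085
print(b); delta(b,-104.5)
for n in('scene','top'):
  t=cap(n,n+'3')['img'][:,:,::-1]
  if n=='scene': cv2.imwrite('pics/s3.png',cv2.resize(t[110:290,180:360],None,fx=4,fy=3.3,interpolation=2))"
```

```text
[0.585832  0.0683245 0.25     ]
t 8.8 tcp [ 0.4854 -0.2386  0.2549] rot [ 179.89   -0.   -104.56] F [-1.09 -1.01 -0.77] w 0.0091
move mm [-322.3  -20.     4.9] twist -0.06
```

View pics/s3.png

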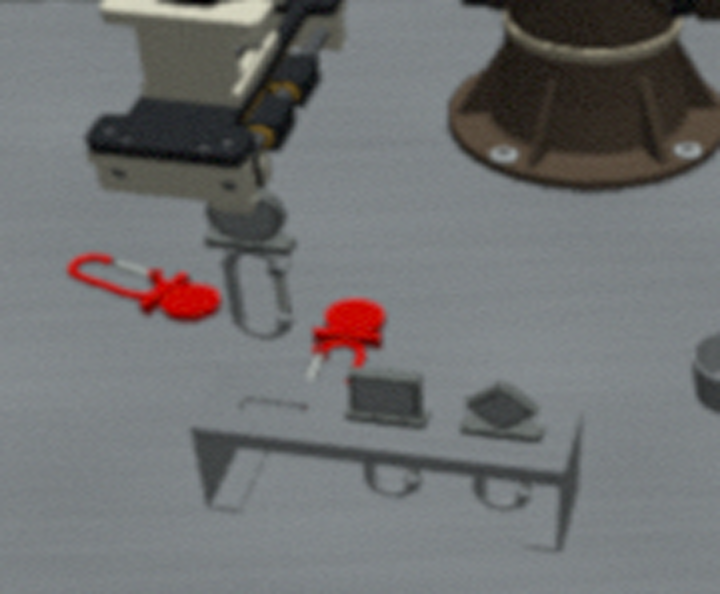

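The tag is out of the rack, upright in the grip, with its gate on the right (basket side). Now carry it to in front of the eye.

step_arm(commands=[[[-15,-1,0],0],[[-35,-2.2,0],0],[[-45,-2.8,0],0],[[-45,-2.8,0],0],[[-45,-2.8,0],0],[[-45,-2.8,0],0],[[-45,-2.8,0],0],[[-32,-2,0],0],[[-15,-0.8,0],0],[[0,0,15],-7.5],[[0,0,15],-7.5],[[0,0,0],-7.5],[[0,0,0],0],[[0,0,0],0]])

```text
time_s: 10.65
tcp_pos: [0.5863, 0.0678, 0.2263]
eef_rot: [-180.0, 0.0, -82.2]
contact_force: [-0.6, 0.4, -1.1]
gripper_width: 0.0092
```

```bash
python3 -c "
from d import *
e=np.array([-.1392,.9903,0]); b=np.array([.574,.1525,.155])-e*.06
print(b); delta(b,-82)
for n in('scene','top'):
  t=cap(n,n+'4')['img'][:,:,::-1]
  if n=='scene': cv2.imwrite('pics/s4.png',cv2.resize(t[110:290,300:480],None,fx=4,fy=3.3,interpolation=2))"
```

```text
[0.582352 0.093082 0.155   ]
t 10.65 tcp [0.5863 0.0678 0.2263] rot [-179.98    0.    -82.23] F [-0.65  0.37 -1.07] w 0.0092
move mm [-25.6   0.5  71.3] twist -0.23
```

View pics/s4.png

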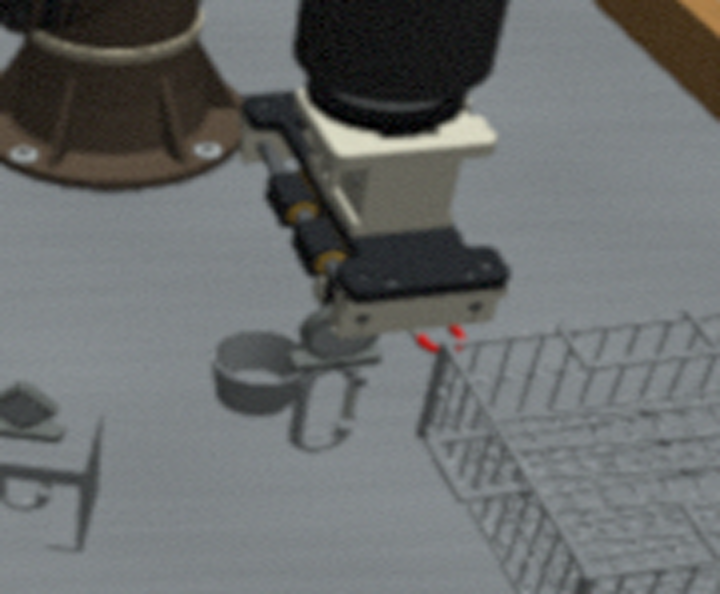

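step_arm(commands=[[[0,0.3,20],-0.2],[[0,0,25],0],[[-5,0,20],0],[[-10,0,8],0],[[-12,0,1],0],[[-8,0,0],0],[[-4,0,0],0],[[0,0,0],0],[[0,0,0],0],[[0,0,0],0]])

```text
time_s: 12.0
tcp_pos: [0.5805, 0.1061, 0.1521]
eef_rot: [-180.0, -0.0, -81.9]
contact_force: [0.0, -0.2, -1.9]
gripper_width: 0.0092
```

```bash
python3 -c "
from d import *
b=np.array([.574,.1525,.1525])
delta(b,-82)
for n in('scene','top'):
  Ws=[]
  for k in range(3):
    c=cap(n,n+'5'); Ws.append(world(c))
  W=np.nanmedian(Ws,0)
  e=np.array([-.1392,.9903,0]); l=np.array([.9903,.1392,0])
  D=W-np.array([.574,.1525,0]); x=D@e; y=D@l
  m=(abs(y)<.03)&(x>-.09)&(x<.006)&(W[...,2]>.04)&(W[...,2]<.13)
  q=m&(x<-.012); bar=m&(x>-.008)
  print(n,'tag pts',q.sum(),'x',np.percentile(x[q],[1,99]).round(4),'z',np.percentile(W[...,2][q],[1,5,95]).round(4),'y',np.median(y[q]).round(4),' bar',bar.sum(),x[bar].mean().round(4),W[...,2][bar].mean().round(4))
  t=c['img'][:,:,::-1]
  if n=='scene': cv2.imwrite('pics/s5.png',cv2.resize(t[190:290,370:470],None,fx=6,fy=6,interpolation=2))"
```

```text
t 12.0 tcp [0.5805 0.1061 0.1521] rot [-180.     -0.    -81.88] F [ 0.03 -0.24 -1.94] w 0.0092
move mm [-46.8  -0.1  -0.4] twist 0.12
scene tag pts 151 x [-0.0637 -0.0278] z [0.0613 0.065  0.1274] y 0.0013  bar 73 0.0004 0.0968Traceback (most recent call last):
  File "<string>", line 14, in <module>
    print(n,'tag pts',q.sum(),'x',np.percentile(x[q],[1,99]).round(4),'z',np.percentile(W[...,2][q],[1,5,95]).round(4),'y',np.median(y[q]).round(4),' bar',bar.sum(),x[bar].mean().round(4),W[...,2][bar].mean().round(4))
                                  ~~~~~~~~~~~~~^^^^^^^^^^^^^
    return _quantile_unchecked(
        a, q, axis, out, overwrite_input, method, keepdims, weights)
    return _ureduce(a,
                    func=_quantile_ureduce_func,
    ...<5 lines>...
                    overwrite_input=overwrite_input,
                    method=method)
    r = func(a, **kwargs)
    result = _quantile(arr,
                       quantiles=q,
    ...<2 lines>...
                       out=out,
                       weights=wgt)
    slices_having_nans = np.isnan(arr[-1, ...])
                                  ~~~^^^^^^^^^
IndexError: index -1 is out of bounds for axis 0 with size 0
```

View pics/s5.png

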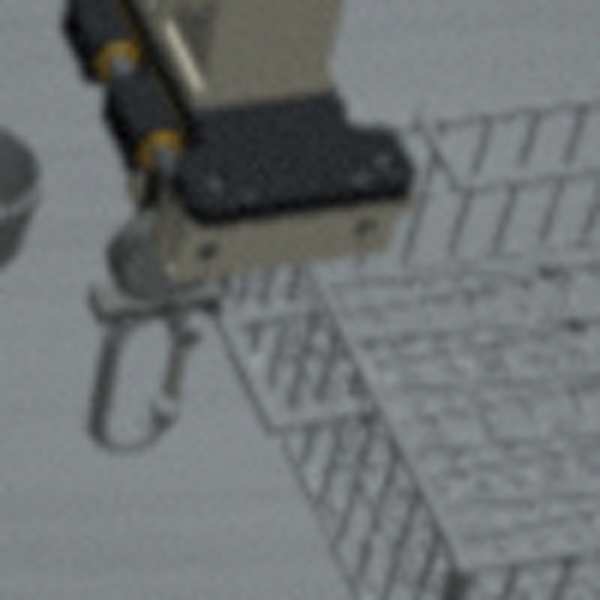

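step_arm(commands=[[[-8,0,0],0.1],[[-10,0,0],0],[[-5,0,0],0],[[-3,0,0],0],[[-2,0,0],0],[[-1,0,0],0],[[0,0,0],0]])

```text
time_s: 13.18
tcp_pos: [0.5765, 0.1348, 0.1522]
eef_rot: [-180.0, -0.0, -82.0]
contact_force: [0.4, -2.6, -0.0]
gripper_width: 0.0089
```

step_arm(commands=[[[-1,0,0],0],[[-1,0,0],0],[[-1,0,0],0],[[0,0,0],0]])

```text
time_s: 13.68
tcp_pos: [0.576, 0.1381, 0.1521]
eef_rot: [-180.0, -0.0, -82.0]
contact_force: [-0.0, -3.2, 1.1]
gripper_width: 0.0091
```

step_arm(commands=[[[-1,0,0],0],[[-1,0,0],0],[[0,0,0],0]])

```text
time_s: 14.05
tcp_pos: [0.5757, 0.1401, 0.152]
eef_rot: [180.0, -0.0, -82.0]
contact_force: [0.7, -3.1, 0.5]
gripper_width: 0.009
```

step_arm(commands=[[[-1.5,0,0],0],[[-1.5,0,0],0],[[-1,0,0],0],[[0,0,0],0]])

```text
time_s: 14.55
tcp_pos: [0.575, 0.1439, 0.1519]
eef_rot: [180.0, -0.0, -82.0]
contact_force: [1.1, -4.9, -0.4]
gripper_width: 0.0092
```

step_arm(commands=[[[-1,0,0],0],[[-1,0,0],0],[[0,0,0],0]])

```text
time_s: 14.92
tcp_pos: [0.5747, 0.1459, 0.1519]
eef_rot: [180.0, -0.0, -82.0]
contact_force: [1.5, -4.6, -2.1]
gripper_width: 0.0092
```

step_arm(commands=[[[-1,0,0],0],[[-1,0,0],0],[[0,0,0],0]])

```text
time_s: 15.3
tcp_pos: [0.5744, 0.1477, 0.1519]
eef_rot: [180.0, -0.0, -82.0]
contact_force: [-0.5, -5.4, -1.5]
gripper_width: 0.0088
```

step_arm(commands=[[[-1,0,0],0],[[0,0,0],0],[[0,0,0],0]])

```text
time_s: 15.68
tcp_pos: [0.5743, 0.1487, 0.152]
eef_rot: [180.0, -0.0, -82.0]
contact_force: [0.2, -5.5, -1.6]
gripper_width: 0.0089
```

step_arm(commands=[[[-0.7,0,0],0],[[0,0,0],0],[[0,0,0],0]])

```text
time_s: 16.05
tcp_pos: [0.5742, 0.1494, 0.152]
eef_rot: [180.0, -0.0, -82.0]
contact_force: [0.8, -5.0, -1.1]
gripper_width: 0.0094
```

step_arm(commands=[[[-0.6,0,0],0],[[0,0,0],0],[[0,0,0],0]])

```text
time_s: 16.42
tcp_pos: [0.5741, 0.1499, 0.152]
eef_rot: [180.0, -0.0, -82.0]
contact_force: [1.5, -6.0, -2.7]
gripper_width: 0.0089
```

```bash
python3 -c "
from d import *
b=np.array([.574,.1525,.1525]); delta(b,-82)
c=cap('scene');t=c['img'][:,:,::-1]
cv2.imwrite('pics/s6.png',cv2.resize(t[190:270,370:450],None,fx=7,fy=7,interpolation=2))"
```

```text
t 16.43 tcp [0.5741 0.1499 0.152 ] rot [ 1.7997e+02 -2.0000e-02 -8.1960e+01] F [ 1.49 -5.98 -2.72] w 0.0089
move mm [-2.5 -0.3 -0.5] twist 0.04
```

View pics/s6.png

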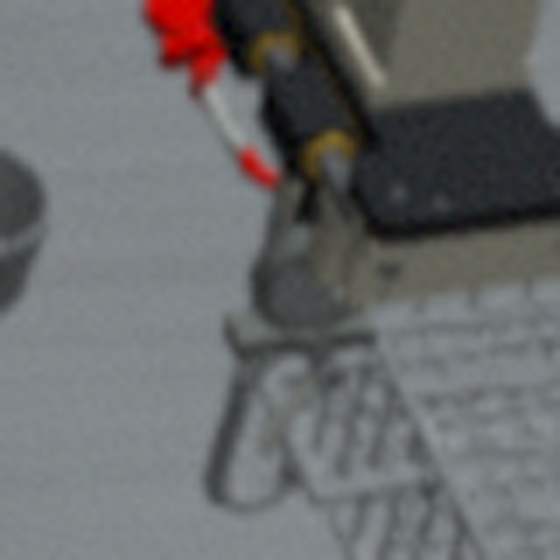

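step_arm(commands=[[[-1,0,0],0],[[0,0,0],0],[[0,0,0],0]])

```text
time_s: 16.85
tcp_pos: [0.574, 0.151, 0.1521]
eef_rot: [180.0, -0.0, -82.0]
contact_force: [1.9, -5.3, -0.9]
gripper_width: 0.0094
```

step_arm(commands=[[[-1,0,0],0],[[0,0,0],0],[[0,0,0],0]])

```text
time_s: 17.23
tcp_pos: [0.5738, 0.1519, 0.152]
eef_rot: [180.0, -0.0, -82.0]
contact_force: [0.8, -6.0, -1.9]
gripper_width: 0.0092
```

```bash
cat > tilt.py <<'E'
from d import *
def tilt(show=None):
  c=None;Ws=[]
  for k in range(3):
    c=cap('scene',None); Ws.append(world(c))
  W=np.nanmedian(Ws,0); s=r.get_state(); T=s['tcp_pos']
  e=np.array([-.1392,.9903,0]); l=np.array([.9903,.1392,0])
  D=W-np.array([.574,.1525,0]); x=D@e; y=D@l; tx=(T-np.array([.574,.1525,0]))@e
  z=W[...,2]; zt=z-(T[2]-.0955)   # tag z
  xt=x-tx
  m=(abs(y)<.025)&(xt>-.045)&(xt<-.006)&(zt>.015)&(zt<.08)
  k,b=np.polyfit(zt[m],xt[m],1)
  res=xt[m]-k*zt[m]-b; g=abs(res)<.004; k,b=np.polyfit(zt[m][g],xt[m][g],1)
  cl=(abs(y)<.03)&(zt>.082)&(zt<.096)&(abs(xt)<.035)
  print('tcp x rel bar',(tx*1000).round(1),'back n',m.sum(),g.sum(),'slope deg',np.degrees(np.arctan(k)).round(2),'x at z20,35,75',((k*np.array([.02,.035,.075])+b)*1000).round(1),'collar x',(np.percentile(xt[cl],[2,98])*1000).round(1))
  if show:
    t=c['img'][:,:,::-1]; cv2.imwrite('pics/'+show+'.png',cv2.resize(t[190:270,370:450],None,fx=7,fy=7,interpolation=2))
E
python3 -c "
from tilt import *
tilt('s7')"
```

```text
tcp x rel bar -0.5 back n 75 59 slope deg 3.59 x at z20,35,75 [-22.9 -22.  -19.5] collar x [-27.1  21.3]
```

View pics/s7.png

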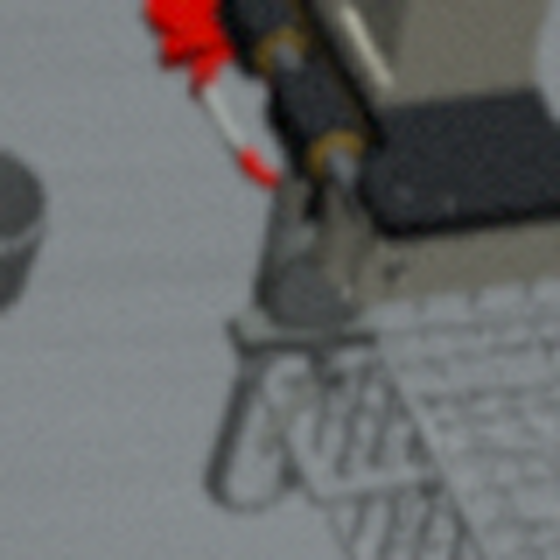

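step_arm(commands=[[[0,0,0],0],[[-0.7,0,-1],0],[[-0.7,0,-1],0],[[0,0,0],0]], grip_force=60)

```text
time_s: 17.88
tcp_pos: [0.5737, 0.1535, 0.1542]
eef_rot: [180.0, -0.0, -82.0]
contact_force: [-0.0, -4.7, -0.3]
gripper_width: 0.0092
```

```bash
python3 -c "
from tilt import *
print(r.get_state()['contact_force'].round(1));tilt('s8')"
```

```text
[-0.  -4.7 -0.3]
tcp x rel bar 1.0 back n 80 59 slope deg 2.61 x at z20,35,75 [-21.8 -21.1 -19.2] collar x [-26.4  21. ]
```

step_arm(commands=[[[-0.8,0,-0.5],0],[[-0.8,0,-0.5],0],[[-0.6,0,0],0],[[0,0,0],0]])

```text
time_s: 18.52
tcp_pos: [0.5734, 0.1556, 0.155]
eef_rot: [180.0, -0.0, -82.0]
contact_force: [1.0, -4.0, -1.9]
gripper_width: 0.0089
```

```bash
python3 -c "
from tilt import *
print(r.get_state()['contact_force'].round(1));tilt('s9')"
```

```text
[ 1.  -4.  -1.9]
tcp x rel bar 3.2 back n 78 48 slope deg 4.95 x at z20,35,75 [-23.2 -21.9 -18.5] collar x [-27.1  20.5]
```

View pics/s9.png

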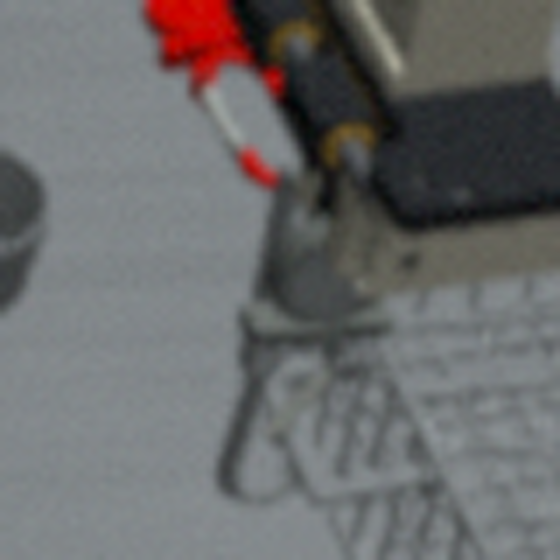

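step_arm(commands=[[[-0.3,0,-1],0],[[-0.3,0,-1],0],[[0,0,0],0]])

```text
time_s: 19.05
tcp_pos: [0.5736, 0.1565, 0.1573]
eef_rot: [-180.0, 0.0, -82.0]
contact_force: [0.6, -4.1, -0.2]
gripper_width: 0.0087
```

step_arm(commands=[[[-0.3,0,-1],0],[[-0.3,0,-1],0],[[0,0,0],0]])

```text
time_s: 19.42
tcp_pos: [0.5738, 0.1575, 0.1596]
eef_rot: [-179.9, 0.0, -82.0]
contact_force: [0.7, -2.2, 2.4]
gripper_width: 0.0091
```

```bash
python3 -c "
from tilt import *
print(r.get_state()['contact_force'].round(1));tilt('s10')"
```

```text
[ 0.7 -2.2  2.4]
tcp x rel bar 5.0 back n 93 47 slope deg 0.47 x at z20,35,75 [-17.7 -17.6 -17.3] collar x [-26.2  22.2]
```

View pics/s10.png

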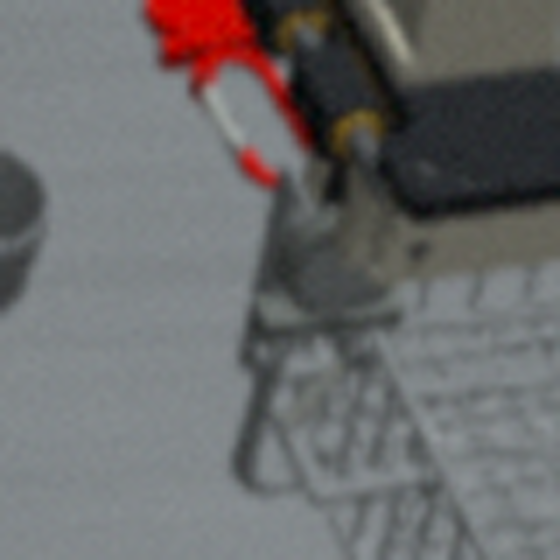

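step_arm(commands=[[[0,0,-1],0],[[0,0,-1],0],[[0,0,-1],0],[[0,0,0],0]])

```text
time_s: 20.08
tcp_pos: [0.5729, 0.1573, 0.1616]
eef_rot: [180.0, 0.0, -82.0]
contact_force: [0.3, 0.4, -1.3]
gripper_width: 0.0095
```

```bash
python3 -c "
from tilt import *
print(r.get_state()['contact_force'].round(1));tilt('s11')"
```

```text
[ 0.3  0.4 -1.3]
tcp x rel bar 4.7 back n 83 57 slope deg 0.66 x at z20,35,75 [-16.1 -15.9 -15.4] collar x [-24.8  24.2]
```

View pics/s11.png

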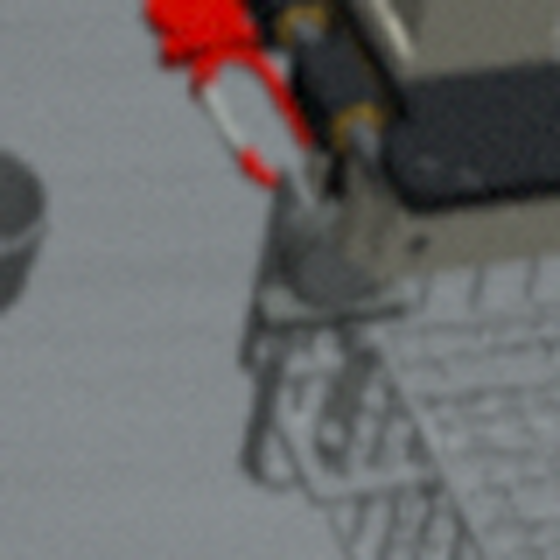

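step_arm(commands=[[[2,0,-1],0],[[2.5,0,-2],0],[[0,0,-2],0],[[0,0,-2],0],[[0,0,-2],0],[[0,0,0],0]])

```text
time_s: 20.98
tcp_pos: [0.574, 0.1526, 0.1713]
eef_rot: [-180.0, 0.0, -82.0]
contact_force: [0.8, -0.1, -1.0]
gripper_width: 0.0091
```

step_arm(commands=[[[0,0,-1],0],[[0,0,-1],0],[[0,0,-1],0],[[0,0,-1],0],[[0,0,0],0]])

```text
time_s: 21.6
tcp_pos: [0.574, 0.1525, 0.1752]
eef_rot: [-180.0, 0.0, -82.0]
contact_force: [-0.4, 1.1, -1.4]
gripper_width: 0.0088
```

step_arm(commands=[[[0,0,-1],0],[[0,0,0],0],[[0,0,0],0]])

```text
time_s: 21.98
tcp_pos: [0.5736, 0.1525, 0.1756]
eef_rot: [180.0, -0.0, -82.0]
contact_force: [0.5, 0.4, -5.1]
gripper_width: 0.0089
```

step_arm(commands=[[[0,0,-1],0],[[0,0,0],0],[[0,0,0],0]])

```text
time_s: 22.35
tcp_pos: [0.5732, 0.1524, 0.176]
eef_rot: [179.9, -0.0, -82.0]
contact_force: [-0.1, 0.1, -14.3]
gripper_width: 0.0089
```

step_arm(commands=[[[0,0,-0.6],0],[[0,0,0],0],[[0,0,0],0]])

```text
time_s: 22.72
tcp_pos: [0.5729, 0.1523, 0.1763]
eef_rot: [179.9, -0.0, -82.0]
contact_force: [0.4, -0.5, -23.7]
gripper_width: 0.0092
```

step_arm(commands=[[[0,0,0.9],0],[[0,0,0],0],[[0,0,0],0]])

```text
time_s: 23.1
tcp_pos: [0.5736, 0.1524, 0.1764]
eef_rot: [180.0, -0.0, -82.0]
contact_force: [-0.2, 0.8, -23.6]
gripper_width: 0.009
```

step_arm(commands=[[[0,0,0.7],0],[[0,0,0],0]])

```text
time_s: 23.35
tcp_pos: [0.574, 0.1526, 0.1763]
eef_rot: [-180.0, 0.0, -82.0]
contact_force: [0.6, -0.8, -19.2]
gripper_width: 0.009
```

step_arm(commands=[[[0,0,0.3],0],[[0,0,0],0]])

```text
time_s: 23.6
tcp_pos: [0.5742, 0.1526, 0.1762]
eef_rot: [-180.0, 0.0, -82.0]
contact_force: [-0.4, 1.4, -16.6]
gripper_width: 0.0094
```

step_arm(commands=[[[0,0,0],0],[[0,0,0],0]])

```text
time_s: 23.85
tcp_pos: [0.5742, 0.1526, 0.1762]
eef_rot: [-180.0, 0.0, -82.0]
contact_force: [-0.6, 0.8, -14.5]
gripper_width: 0.0091
```

step_arm(commands=[[[0,0,0],0],[[0,0,0],0]])

```text
time_s: 24.1
tcp_pos: [0.5742, 0.1526, 0.1761]
eef_rot: [-180.0, 0.0, -82.0]
contact_force: [0.3, -0.6, -14.6]
gripper_width: 0.0091
```

step_arm(commands=[[[0,0,0],0],[[0,0,0],0]])

```text
time_s: 24.35
tcp_pos: [0.5742, 0.1526, 0.1761]
eef_rot: [-180.0, 0.0, -82.0]
contact_force: [0.2, 0.1, -13.1]
gripper_width: 0.0089
```

step_arm(commands=[[[0,0,0],0],[[0,0,0],0],[[0,0,0],0]])

```text
time_s: 24.72
tcp_pos: [0.5742, 0.1526, 0.1761]
eef_rot: [-180.0, 0.0, -82.0]
contact_force: [-0.5, 0.6, -11.3]
gripper_width: 0.0095
```

step_arm(commands=[[[0,0,-0.1],0],[[0,0,0],0],[[0,0,0],0]])

```text
time_s: 25.1
tcp_pos: [0.574, 0.1526, 0.176]
eef_rot: [-180.0, 0.0, -82.0]
contact_force: [-0.1, 0.2, -10.3]
gripper_width: 0.0093
```

step_arm(commands=[[[0,0,0],0],[[0,0,0],0],[[0,0,0],0]])

```text
time_s: 25.48
tcp_pos: [0.574, 0.1526, 0.176]
eef_rot: [-180.0, 0.0, -82.0]
contact_force: [-0.7, -0.3, -10.4]
gripper_width: 0.0089
```

step_arm(commands=[[[0,0,0],0],[[0,0,0],0],[[0,0,0],0]])

```text
time_s: 25.85
tcp_pos: [0.574, 0.1525, 0.176]
eef_rot: [-180.0, 0.0, -82.0]
contact_force: [0.2, 0.2, -9.5]
gripper_width: 0.0091
```

step_arm(commands=[[[0,0,-0.2],0],[[0,0,0],0],[[0,0,0],0],[[0,0,0],0]])

```text
time_s: 26.35
tcp_pos: [0.5739, 0.1525, 0.176]
eef_rot: [180.0, -0.0, -82.0]
contact_force: [0.2, 0.2, -10.5]
gripper_width: 0.0095
```

step_arm(commands=[[[0,0,0],0],[[0,0,0],0],[[0,0,0],0],[[0,0,0],0]])

```text
time_s: 26.85
tcp_pos: [0.5739, 0.1525, 0.176]
eef_rot: [180.0, -0.0, -82.0]
contact_force: [0.3, -0.5, -11.1]
gripper_width: 0.0089
```

```bash
python3 -c "
from tilt import *
print(r.get_state()['contact_force'].round(1));tilt('s12')"
```

```text
[  0.3  -0.5 -11.1]
tcp x rel bar 0.1 back n 69 66 slope deg 1.35 x at z20,35,75 [-17.1 -16.8 -15.8] collar x [-24.5  24.5]
```

View pics/s12.png

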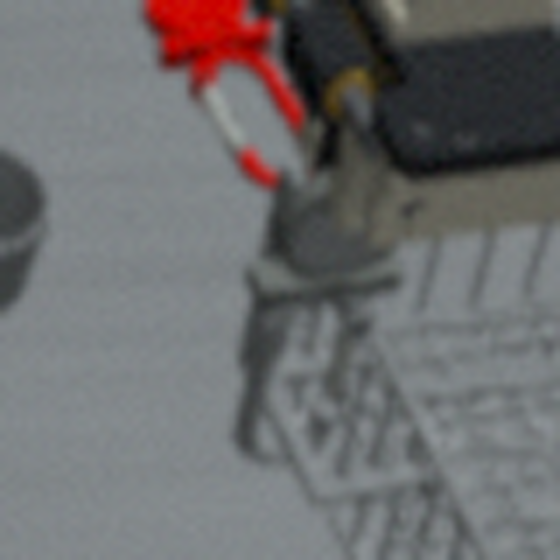

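The gate is shut with the bar in the crook, and about 10 N held for over 2 s. Now I lower the tag until it hangs on the bar.

step_arm(commands=[[[0,0,2],0],[[0,0,4],0],[[0,0,6],0],[[0,0,8],0],[[0,0,8],0],[[0,0,8],0],[[0,0,8],0],[[0,0,6],0],[[0,0,4],0],[[0,0,3],0],[[0,0,1],0],[[0,0,0],0],[[0,0,0],0]])

```text
time_s: 28.62
tcp_pos: [0.574, 0.1526, 0.1183]
eef_rot: [-180.0, 0.0, -82.0]
contact_force: [-0.2, -0.1, -1.2]
gripper_width: 0.0089
```

step_arm(commands=[[[0,0,1],0],[[0,0,0],0],[[0,0,0],0]])

```text
time_s: 29.0
tcp_pos: [0.5739, 0.1525, 0.1171]
eef_rot: [180.0, -0.0, -82.0]
contact_force: [0.6, 0.6, -1.0]
gripper_width: 0.0088
```

step_arm(commands=[[[0,0,1],0],[[0,0,0.5],0],[[0,0,0],0],[[0,0,0],0]])

```text
time_s: 29.5
tcp_pos: [0.5739, 0.1525, 0.1156]
eef_rot: [-180.0, 0.0, -82.0]
contact_force: [-0.5, 0.0, -1.6]
gripper_width: 0.0091
```

step_arm(commands=[[[0,0,0.5],0],[[0,0,0],0],[[0,0,0],0]])

```text
time_s: 29.88
tcp_pos: [0.5739, 0.1525, 0.1151]
eef_rot: [180.0, -0.0, -82.0]
contact_force: [-1.0, -0.3, -1.7]
gripper_width: 0.0093
```

step_arm(commands=[[[0,0,0.4],0],[[0,0,0],0],[[0,0,0],0]])

```text
time_s: 30.25
tcp_pos: [0.574, 0.1525, 0.1148]
eef_rot: [-180.0, 0.0, -82.0]
contact_force: [0.7, -0.2, 0.2]
gripper_width: 0.009
```

step_arm(commands=[[[0,0,0],0],[[0,0,0],0],[[0,0,0],0],[[0,0,0],0],[[0,0,0],0],[[0,0,0],0],[[0,0,0],0]], gripper=0.4)

```text
time_s: 31.12
tcp_pos: [0.5739, 0.1525, 0.1146]
eef_rot: [180.0, -0.0, -82.0]
contact_force: [-0.0, 0.9, 0.0]
gripper_width: 0.0524
```

```bash
python3 -c "
from tilt import *
s=r.get_state();print(s['contact_force'].round(1),s['gripper_width']);tilt('s13')"
```

```text
[-0.   0.9  0. ] 0.05235096380613059
tcp x rel bar 0.0 back n 28 23 slope deg -14.59 x at z20,35,75 [  0.4  -3.5 -13.9] collar x [-28.6   9.9]
```

View pics/s13.png

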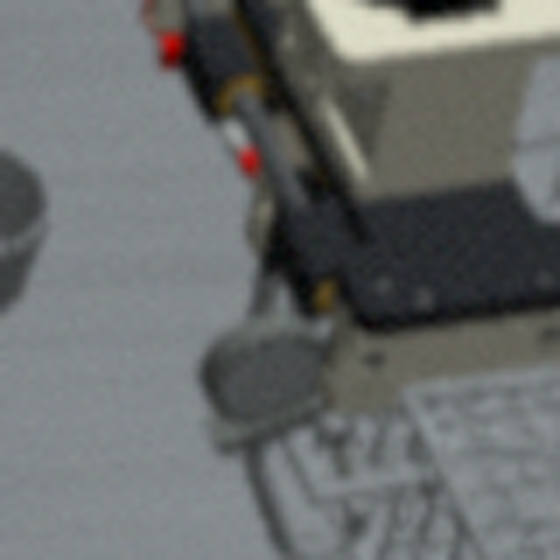

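step_arm(commands=[[[0,0,-3],0],[[0,0,-10],0],[[0,0,-20],0],[[0,0,-25],0],[[0,0,-25],0],[[0,0,-25],0],[[0,0,-25],0],[[0,0,-10],0],[[0,0,0],0],[[0,0,0],0],[[0,0,0],0],[[0,0,0],0]])

```text
time_s: 32.78
tcp_pos: [0.5737, 0.1524, 0.257]
eef_rot: [179.9, -0.0, -82.0]
contact_force: [-0.3, -1.3, -0.3]
gripper_width: 0.0526
```

```bash
python3 -c "
from tilt import *
s=r.get_state();print(s['contact_force'].round(1),s['gripper_width'])
c=cap('scene','scene14');cv2.imwrite('pics/s14.png',cv2.resize(c['img'][190:290,360:460,::-1],None,fx=6,fy=6,interpolation=2))
c=cap('top','top14')"
```

```text
[-0.3 -1.3 -0.3] 0.05264302873770671
```

View pics/s14.png

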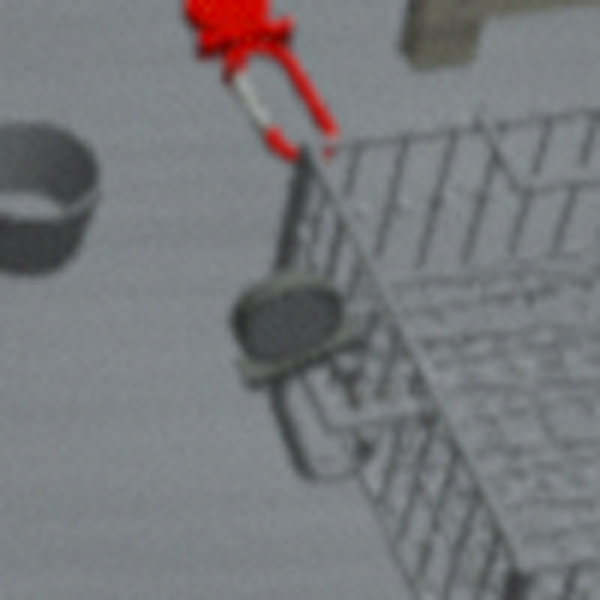

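step_arm(commands=[[[0,0,-20],0],[[0,0,-20],0],[[0,0,0],0],[[0,0,0],0],[[0,0,0],0],[[0,0,0],0],[[0,0,0],0],[[0,0,0],0],[[0,0,0],0],[[0,0,0],0]])

```text
time_s: 34.12
tcp_pos: [0.5739, 0.1525, 0.2977]
eef_rot: [-180.0, 0.0, -82.0]
contact_force: [1.0, -1.3, 0.2]
gripper_width: 0.0524
```

```bash
python3 -c "
from tilt import *
a=cv2.imread('pics/scene14.png').astype(int)
c=cap('scene','scene15'); b=c['img'][:,:,::-1].astype(int)
d=abs(a-b).max(2)[225:290,395:440]; print('tag region diff',d.mean(),np.percentile(d,99))
o=cv2.imread('pics/scene1.png').astype(int); d=cv2.blur(abs(o-b).max(2).astype(np.uint8),(3,3)); ys,xs=np.where(d>25); cv2.imwrite('pics/diff.png',((d>25)*255).astype(np.uint8))"
```

```text
tag region diff 3.0078632478632477 7.0
```

View pics/scene15.png

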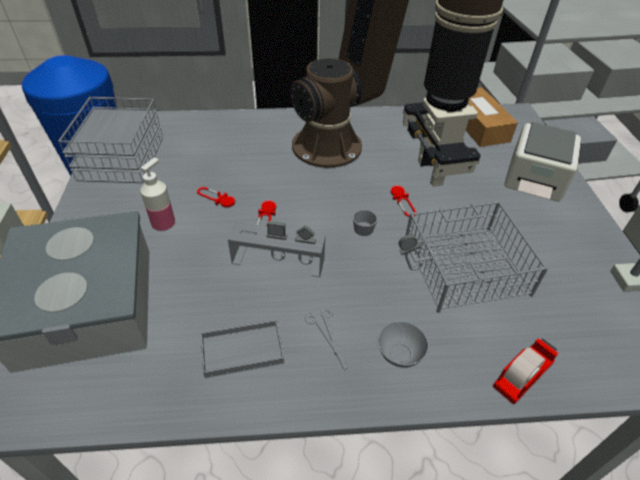

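View pics/diff.png

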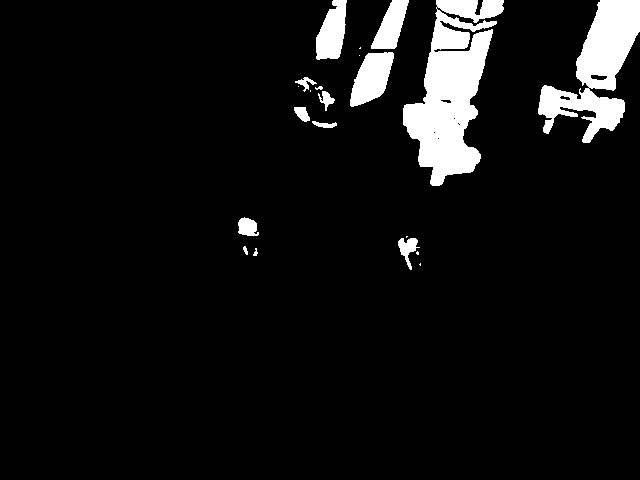

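The tag hangs still on the eye at (410,250). Only the tag and the arm differ from the first picture.

```bash
python3 -c "
from h import *
print(close_job())"
```

```text
the job is handed in; nothing more can be done
None
```

The round set tag is clipped onto the basket's eye and hanging there. I handed the job in at about 34 s of the 61 s allowed.

- **Clipping on:** I pressed the gate in against the bar with about 6 N. The tag tilted about 4–5° in the grip while I pressed, so I pushed a few millimetres further until the bar got past the nose. The gate then sprung shut behind the bar and the tag straightened again.
- **Pull test:** The upward pull overshot first. The highest reading was 23.7 N, which includes about 1 N for the tag's weight. That is just under the 25 N limit, but I only read the force at the end of each move, so a brief higher peak can't be ruled out. I eased it back and then held 9.5–11 N for about 2 s. The hook stayed locked on.
- **Letting go:** I lowered the tag until the bar took its weight, opened the fingers and lifted clear. The tag tipped to one side when released, with the disc leaning away from the basket.
- **Last check:** Two scene pictures about 1.3 s apart showed the tag hanging still. Compared with the first picture, only the tag and the arm had changed. The other tags and the bench items were where they started.

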